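Seat a glass blank in its fixture by feel and lay the keeper bar over it

TASK

Load the holding fixture: first lay the round glass blank flat on the middle of the fixture's plate, then slide it across the plate by feel until it drops fully into the shallow off-centre recess and lies flat on its floor (the recess points whichever way the insert was last locked). Then lay the steel keeper bar across the two uprights so that it rests down in both notches, about centred, bridging the seated blank. Do not let the blank or the bar fall, leave the vial and the small white jar where they stand, and let go of everything at the end.

Things in the scene. Friction and masses are not known exactly. Their poses are not given: they have to be found in the camera images.
- fixture: Fixed holding fixture: aluminium plate 116 (x) by 180 (y) mm, its top 20 mm above the bench; yaw varies. A round steel insert is let in flush at its centre and a steel upright stands near each y end. A black lock knob sticks out 18 mm from the -x edge, below the plate top. Origin: on the bench under the plate's centre; x across, y along the plate, z up.
- insert_centre (a point): Centre of the round insert (106 mm across), on the plate's top. The insert has one round recess, 62.4 mm across, 5 mm deep, flat floor, nearly sharp rim. The recess's centre lies 18 mm from this point, in an unreported direction that differs from start to start; the insert is locked and does not turn. Friction of things here is about 0.6.
- notch_left (a point): Middle of the notch floor of the upright at the plate's +y end (76 mm from the centre), 31 mm above the bench. Upright: 46 mm along x, 16 mm along y. The notch is open above and along y, 23 mm wide, its prong tops 14 mm above its floor; the upper half flares to 31 mm.
- notch_right (a point): The same for the upright at the plate's -y end.
- blank: Loose frosted-glass blank, a plain round disc 60 mm across and 14 mm thick, about 0.10 kg, lying flat on the bench. Origin: centre of its underside; z is its axis. Seated in the recess it has 1.2 mm play all round, its underside is 5 mm below the plate top and its top 9 mm above it. Let go flat on the plate it stays there, but within about 8 mm of the recess's centre it tips towards it.
- bar: Loose plain steel keeper bar, 20 (x) by 190 (y) by 14 (z) mm, about 0.25 kg, lying on the bench. Origin: centre of its underside; y along its length. Laid in both notches its underside is 31 mm above the bench, 2 mm above a seated blank; it can lie either way round.
- vial: Loose small glass vial with a blue cap, 21 mm wide and 45 mm tall, standing beside the fixture; leave it. Origin: centre of its underside.
- jar_small: Loose small white jar with a blue lid, 48 mm wide and 61 mm tall; leave it. Origin: centre of its underside.

How it is judged:
By the outcome, as a careful person would: the job done as asked, in the order asked, and still so for the second after the job is handed in, with the robot touching nothing.
It also fails if it takes over 72 s, if anything falls off the work surface, if the arm or the gripper's body presses on something with over 40 N, if the wrist force passes 120 N, or if a joint passes its speed limit or range.

ROBOT

A 6-joint arm with a two-finger parallel gripper is mounted at the origin on the work surface; the furniture and walls round the work are solid. World frame = base frame: x ahead of the robot, y to its left, z up, the work surface at z = 0. Lengths are in mm, angles in rad, forces in N, time in s.
With the tool pointing down it reaches from about 325 to 875 mm from the base axis. Payload 4.4 kg.
Tool frame: the origin (TCP) lies where the fingers leave the gripper's body, on its centre line; the fingertips stand 73 mm ahead of it and the grasp point (between the pads) lies 54 mm ahead of it; z points along the fingers, y is the line along which they close (so a half turn about z gives the same grasp; the last joint's range is limited). The gripper opens to 85 mm and grips with 20 to 120 N. Pads are 22 mm wide; open, the fingers measure 114 mm over their backs; the gripper's body (76 mm by 85 mm) begins 54 mm behind the grasp point. The pads swing forward as they close: fully open they stand 13 mm farther back than shut.
Start: joints at [-1.317, 0.207, 1.542, -0, 1.393, -0.15], TCP at [225.915, -528.763, 303.882] pointing down, gripper open.
Joint ranges: [-2.73, 2.73], [-0.86, 2.22], [0.23, 2.46], [-1.11, 4.25], [0.08, 2.63], [-2.82, 2.82]. Speed limits (rad/s): [2.79, 2.79, 3.14, 3.14, 3.14, 3.14].

INTERFACE

Orientations are given as a 3x3 rotation matrix whose columns are the frame's x, y, z axes.
In Python, from plant import ctrl, viewer, solve_ik gives the robot as it stands (ctrl), with the cameras (viewer) and the kinematics as plain functions. Calls block until the motion is done:
- ctrl.move_ptp(position, orientation): joint-space move of the TCP to a pose.
- ctrl.move_l(position, rot=None, vel=150, threshold=None): straight line of the TCP; rot=None keeps the orientation; vel is the mean speed in mm/s. With threshold (N) it stops when the force on the tool has changed by that much, and returns True; else False.
- ctrl.set_joints(angles): joint-space move.
- ctrl.gripper_to(opening, force=None): finger opening in mm; force is the grip in N (None keeps the last); returns when the fingers have stopped.
- ctrl.hold(seconds).
- solve_ik(position, orientation): joint angles nearest the present ones, or None.
- ctrl.read_state(): the state.
- viewer.grab_frame(name): name is "scene" or "side" or "wrist"; returns the picture (480x640x3 uint8, red, green, blue); there is no depth.
- viewer.camera_params(name): a dict with "mtx" (3x3 intrinsics, pixels), "R" (3x3) and "t" (3): a world point X has camera coordinates R X + t; the wrist camera has in their place "T_tool_cam" (4x4, takes a point from camera to tool coordinates, whose origin is the TCP and whose axes are the flange's). Camera axes: x right, y down, z forward; pixel columns grow to the right and rows downward; lengths in mm; the calibration is good to about 2 mm. A picture is of the moment at which its call begins: read the wrist's pose just before it. camera_params takes no time and is no camera call.
A pose or a line that the arm cannot do raises ctrl.MotionError and nothing moves.
- ctrl.finish_job(): hands the job in; it is judged then, once.
The state is a dict: "t": time; "q": joint angles; "qvel": joint speeds; "tau": joint torques, N m; "eef_pos": TCP position; "eef_rot": TCP orientation; "force": force on the tool from outside, world axes, zero at the start; "wrist_torque": the same for the moment, N m; "grip_width": finger opening in mm; "grasp_force": force on a finger pad.
Only numpy, scipy, OpenCV 4.12 (cv2) and the standard library are available. Lean on these libraries where they do the work, as an engineer would, in place of code of your own. Each camera call takes 0.05 s, during which the arm holds its last target. There are 200 camera calls.

## Working session

There is one attempt and no reset: what is moved stays moved. The work goes in short steps, each a Python script; the robot and the scene stay as the last script left them, time stands still between calls to the robot, and variables do not carry over. Pictures are saved under pics/ and viewed, at most 10 in all, crops included, and the job is handed in when it is done.

```bash
ls; mkdir -p pics
python3 - <<'E'
from plant import ctrl, viewer, solve_ik
import cv2,numpy as np
s=ctrl.read_state(); print(s['t'],s['eef_pos'],s['eef_rot'],s['force'])
for n in("scene","side","wrist"):
    p=viewer.camera_params(n); print(n,{k:np.round(v,3).tolist() for k,v in p.items()})
    cv2.imwrite(f'pics/{n}0.png',viewer.grab_frame(n)[:,:,::-1])
E
```

```text
pics
plant.py
0.0 [ 225.76702473 -528.16303202  302.71254474] [[ 9.19582347e-01  3.92896904e-01 -5.75087074e-04]
 [ 3.92897165e-01 -9.19579669e-01  2.24725519e-03]
 [ 3.54101224e-04 -2.29248628e-03 -9.99997310e-01]] [-0.10010429 -0.11276967  0.07380834]
scene {'mtx': [[619.967, 0.0, 319.383], [0.0, 619.967, 250.514], [0.0, 0.0, 1.0]], 'R': [[-0.89, -0.456, -0.004], [-0.315, 0.622, -0.717], [0.329, -0.637, -0.697]], 't': [262.784, 332.133, 1110.139]}
side {'mtx': [[495.048, 0.0, 328.98], [0.0, 495.048, 239.328], [0.0, 0.0, 1.0]], 'R': [[0.96, -0.281, -0.004], [-0.158, -0.526, -0.836], [0.233, 0.803, -0.549]], 't': [-440.299, -23.854, 959.589]}
wrist {'mtx': [[358.649, 0.0, 317.649], [0.0, 358.649, 243.82], [0.0, 0.0, 1.0]], 'T_tool_cam': [[-0.0, -0.953, -0.302, 77.15], [1.0, -0.0, 0.001, 0.562], [-0.001, -0.302, 0.953, -69.63], [0.0, 0.0, 0.0, 1.0]]}
```

View pics/scene0.png

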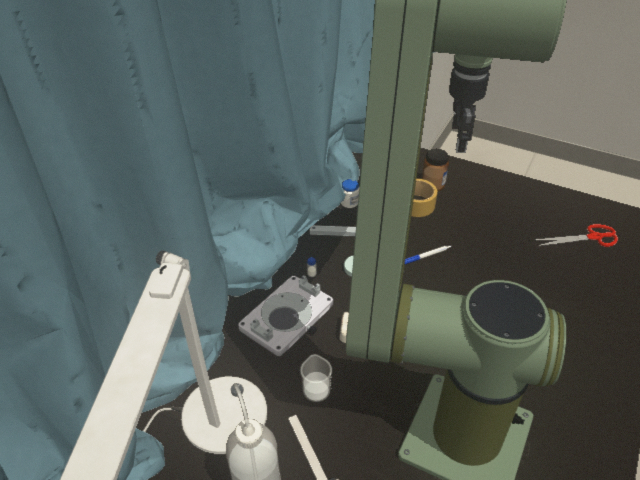

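View pics/side0.png

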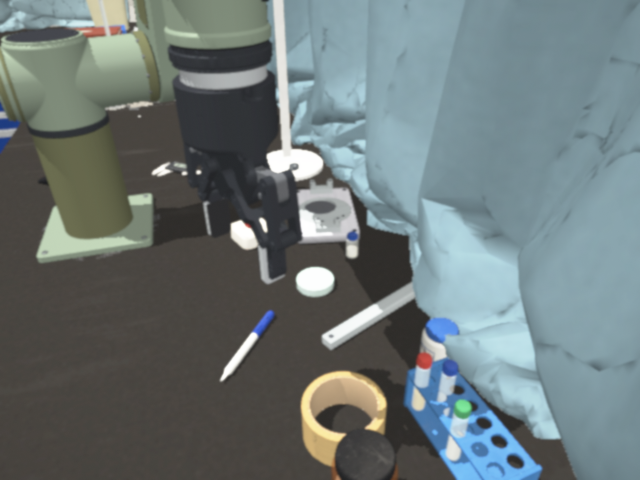

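The scene view shows the fixture at about (287,314) with a dark recess at (284,318), vial (311,268), blank partly hidden at (350,266), bar (335,231) and jar (350,193). The side view shows the blank at (315,281), bar from (330,338) to (412,292), fixture at (325,215) and a curtain behind it.

```bash
cat > h.py <<'E'
from plant import ctrl, viewer, solve_ik
import cv2,numpy as np
def cam(n,st=None):
    p=viewer.camera_params(n)
    if n=="wrist":
        T=np.eye(4);T[:3,:3]=st['eef_rot'];T[:3,3]=st['eef_pos']
        W=np.linalg.inv(T@p['T_tool_cam']);return p['mtx'],W[:3,:3],W[:3,3]
    return p['mtx'],np.array(p['R']),np.array(p['t'])
def back(c,uv,z):
    K,R,t=c;d=R.T@np.linalg.solve(K,[*uv,1.]);o=-R.T@t
    return o+d*(z-o[2])/d[2]
def proj(c,X):
    K,R,t=c;v=K@(R@np.asarray(X,float)+t);return v[:2]/v[2]
def tri(obs):
    A=[];b=[]
    for c,uv in obs:
        K,R,t=c;d=R.T@np.linalg.solve(K,[*uv,1.]);d/=np.linalg.norm(d);P=np.eye(3)-np.outer(d,d);A.append(P);b.append(P@(-R.T@t))
    return np.linalg.lstsq(np.vstack(A),np.hstack(b),rcond=None)[0]
def down(yaw):  # closing axis y at angle: x axis at yaw
    c,s=np.cos(yaw),np.sin(yaw);return np.array([[c,s,0],[s,-c,0],[0,0,-1.]])
def snap(n):
    s=ctrl.read_state();im=viewer.grab_frame(n)[:,:,::-1].copy();return s,im
E
python3 - <<'E'
from h import *
s=cam('scene');d=cam('side')
for k,uv,z in [('fix',(287,314),20),('recess',(284,318),15),('vial',(311,274),0),('bar l',(311,231),14),('jar',(350,203),0),('blank',(350,266),14),('lamp base',(225,415),0),('curt',(228,300),0),('curt2',(232,290),0)]: print(k,back(s,uv,z).round())
for k,uv,z in [('fix',(325,215),20),('recess',(325,209),15),('vial',(352,256),0),('bar near',(330,338),14),('bar far',(412,290),14),('jar',(440,370),0),('blank',(315,279),14),('curt',(375,230),0),('curt',(415,270),0),('curt',(535,430),0)]: print(k,back(d,uv,z).round())
E
```

```text
fix [416. -88.  20.]
recess [418. -79.  15.]
vial [ 434. -229.    0.]
bar l [ 493. -343.   14.]
jar [ 461. -495.    0.]
blank [ 360. -279.   14.]
lamp base [409. 160.   0.]
curt [558. -79.   0.]
curt2 [ 566. -108.    0.]
fix [ 418. -113.   20.]
recess [426. -83.  15.]
vial [ 433. -232.    0.]
bar near [ 335. -428.   14.]
bar far [ 487. -364.   14.]
jar [ 462. -513.    0.]
blank [ 349. -294.   14.]
curt [ 503. -163.    0.]
curt [ 523. -301.    0.]
curt [ 526. -627.    0.]
```

View pics/wrist0.png

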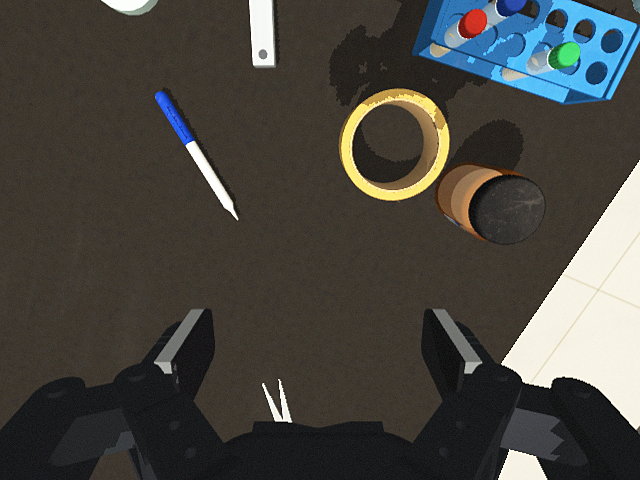

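The wrist view shows the near bar end with a hole at (262,55), and the blank's edge at top left (130,5). I'll take two wrist views over the work.

Run:
```python
from h import *
import pickle
S={}
for n,p in (('A',(385,-330,300)),('B',(385,-170,310))):
    ctrl.move_ptp(np.array(p,float),down(0.0))
    s,im=snap('wrist');S[n]={k:np.array(s[k]) for k in('eef_pos','eef_rot')};print(s['t'],s['eef_pos'].round(1),s['q'].round(2))
    cv2.imwrite(f'pics/{n}.png',im)
pickle.dump(S,open('S.pkl','wb'))
```

```text
1.15 [ 384.8 -330.6  300.1] [-0.88  0.07  1.71 -0.    1.37  0.69]
1.8833 [ 385.2 -171.2  310.4] [-0.62 -0.14  1.89 -0.    1.39  0.95]
```

View pics/A.png

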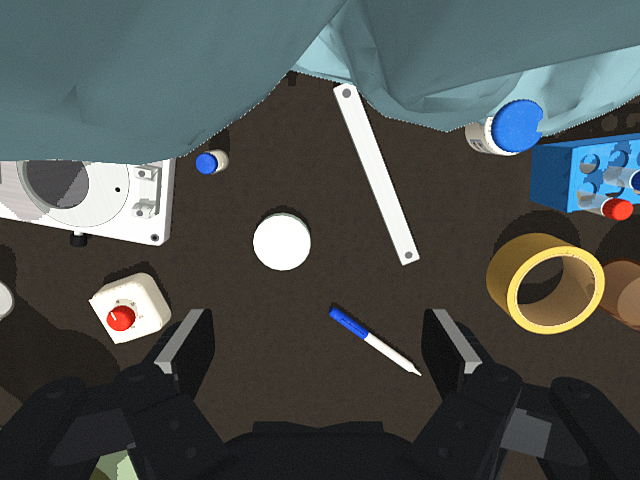

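View pics/B.png

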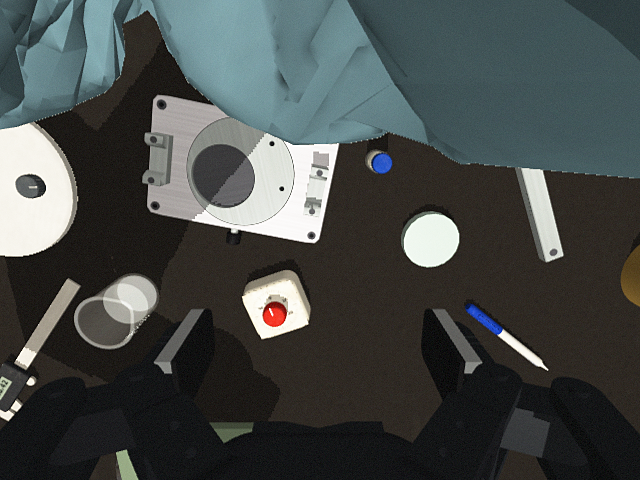

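View A shows the blank at (282,241) and the bar with end holes at (346,92) and (408,254). View B shows the fixture with its insert at about (240,170) and recess at about (222,175), the knob at (234,236), the vial at (380,162) and the blank at (431,239). I'll get precise numbers for these and carve out where the curtain can be.

Run:
```python
from h import *
import pickle
S=pickle.load(open('S.pkl','rb'));ims={n:cv2.imread(f'pics/{n}.png') for n in('A','B','scene0','side0')}
C={'A':cam('wrist',S['A']),'B':cam('wrist',S['B']),'scene0':cam('scene'),'side0':cam('side')}
# blank, bar contours
def cont(n,pt,th=140):
    m=(ims[n].min(2)>th).astype(np.uint8);k,l=cv2.connectedComponents(m)[:2]
    mm=(l==l[pt[1],pt[0]]).astype(np.uint8);return max(cv2.findContours(mm,0,cv2.CHAIN_APPROX_NONE)[0],key=len)
for n,p in(('A',(282,241)),('B',(431,239))):
    e=cv2.fitEllipse(cont(n,p));print('blank',n,np.round(e[0],1),np.round(e[1],1));
    print(back(C[n],e[0],14).round(1))
r=cv2.minAreaRect(cont('A',(380,180)));bx=cv2.boxPoints(r);print('bar',r);print(np.array([back(C['A'],b,14) for b in bx]).round(1))
print('bar near hole tri',tri([(C['A'],(408.,254.5)),(C['B'],(553,252))]).round(1), back(C['A'],(346.5,92),14).round(1),back(C['A'],(408,254.5),14).round(1))
print('fix hole tri',tri([(C['A'],(155,238)),(C['B'],(312,236))]).round(1))
# curtain hull
def mask(im):
    h=cv2.cvtColor(im,cv2.COLOR_BGR2HSV);m=((h[...,0]>85)&(h[...,0]<106)&(h[...,1]>50)&(h[...,1]<160)).astype(np.uint8)
    return cv2.morphologyEx(cv2.morphologyEx(m,cv2.MORPH_OPEN,np.ones((5,5))),cv2.MORPH_CLOSE,np.ones((9,9)))
M={n:mask(i) for n,i in ims.items()}
for z in(20,60,100,140,180,230,280):
    row=[]
    for y in range(-440,41,40):
        xm=None
        for x in range(360,700,5):
            ok=True
            for n in C:
                K,R,t=C[n];v=K@(R@np.array([x,y,z])+t)
                if v[2]<20: continue
                u=np.round(v[:2]/v[2]).astype(int)
                if 0<=u[0]<640 and 0<=u[1]<480 and not M[n][u[1],u[0]]: ok=False;break
            if ok: xm=x;break
        row.append(xm)
    print(z,row)
cr=cv2.resize(ims['B'][80:255,130:350],None,fx=3.4,fy=3.4,interpolation=cv2.INTER_CUBIC);cv2.imwrite('pics/Bc.png',cr)
```

```text
blank A [281.6 242. ] [54.9 56.6]
[ 351.7 -294.2   14. ]
blank B [430.9 240. ] [50.8 56.2]
[ 351.2 -293.4   14. ]
bar ((375.4762268066406, 168.2642822265625), (199.81240844726562, 21.941762924194336), 68.5870361328125)
[[ 506.5 -341.7   14. ]
 [ 513.1 -360.1   14. ]
 [ 334.7 -441.7   14. ]
 [ 325.7 -420.8   14. ]]
bar near hole tri [ 337.7 -426.5   14.1] [ 495.7 -358.1   14. ] [ 337.8 -426.5   14. ]
fix hole tri [ 358.  -166.6   20.9]
20 [505, 495, 505, 515, 525, 545, 520, 500, 520, None, None, None, None]
60 [465, 475, 500, 510, 520, 480, 480, 485, 485, 510, None, None, None]
100 [470, 470, 490, 505, 475, 465, 465, 460, 470, 500, None, None, None]
140 [475, 465, 480, 500, 470, 460, 460, 455, 470, 520, 490, None, None]
180 [475, 465, 475, 490, 465, 455, 460, 460, 475, 515, 475, 455, 690]
230 [435, 475, 470, 485, 455, 455, 465, 460, 485, 475, 445, 390, 405]
280 [445, 445, 465, 475, 455, 455, 460, 465, 475, 435, 380, 385, 395]
```

View pics/Bc.png

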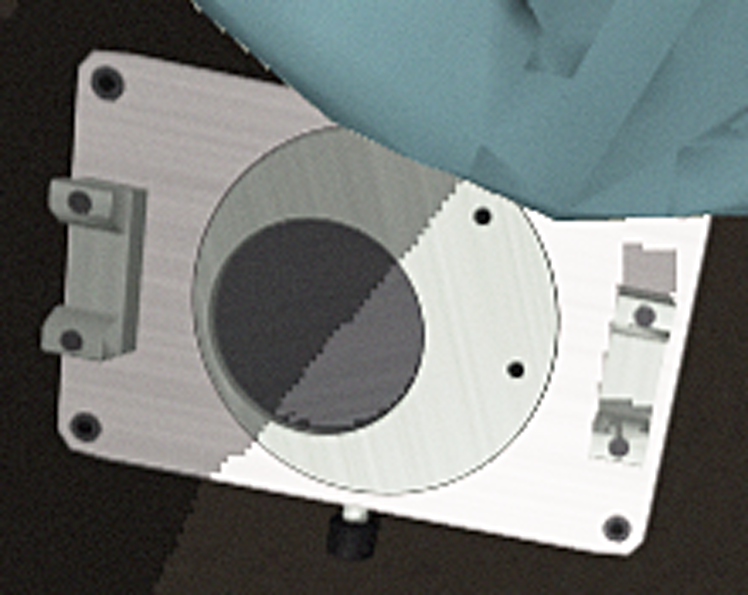

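The crop shows corner holes at crop px (107,83), (85,428) and (617,528), the recess rim spanning about 208–425 by 216–435, and the insert spanning 193–560. The recess therefore points mostly toward +y. The curtain hides part of the plate, so I'll take one more view with the camera on the robot side.

Run:
```python
from h import *
import pickle
S=pickle.load(open('S.pkl','rb'))
ctrl.move_ptp(np.array([372,-105,250.]),down(np.pi))
s,im=snap('wrist');S['C']={k:np.array(s[k]) for k in('eef_pos','eef_rot')};print(s['t'],s['eef_pos'].round(1),s['q'].round(2))
cv2.imwrite('pics/C.png',im);pickle.dump(S,open('S.pkl','wb'))
c=cam('wrist',S['C']);u=proj(c,[418,-95,20]);print(u)
x0,y0=max(0,int(u[0])-130),max(0,int(u[1])-100);print(x0,y0)
cv2.imwrite('pics/Cc.png',cv2.resize(im[y0:y0+200,x0:x0+260],None,fx=3,fy=3,interpolation=cv2.INTER_CUBIC))
```

```text
4.4833 [ 372.1 -105.2  250. ] [-0.5  -0.16  2.03 -0.    1.27 -2.07]
[329.86307128 273.53618485]
199 173
```

View pics/Cc.png

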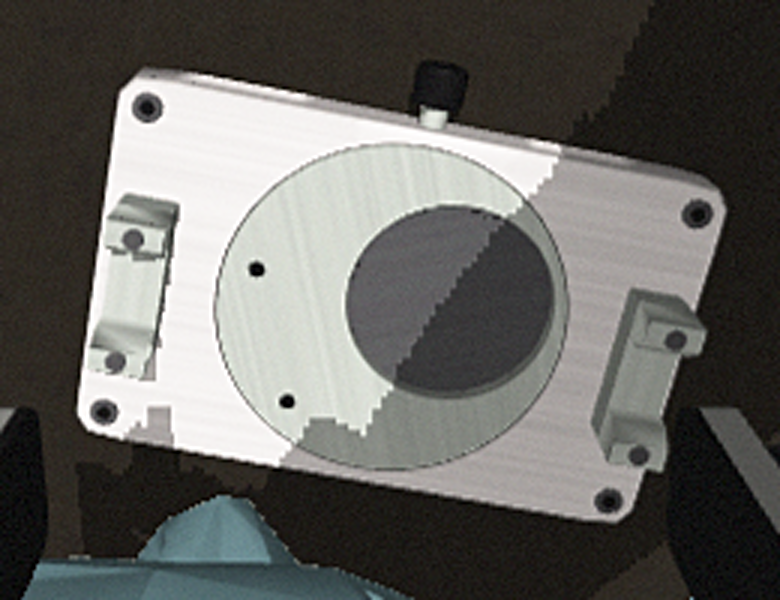

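View C shows the whole fixture: corner holes at crop px (147,107), (697,213), (103,411) and (608,501), the insert circle spanning 216–568 by 143–470, and the recess rim spanning 347–558 by 205–400.

Run:
```python
from h import *
import pickle
from scipy.optimize import least_squares
S=pickle.load(open('S.pkl','rb'));B=cam('wrist',S['B']);C=cam('wrist',S['C'])
pc=lambda p:(p[0]/3+199,p[1]/3+173); pb=lambda p:(p[0]/3.4+130,p[1]/3.4+80)
pairs=[((697,213),(85,428)),((147,107),(617,528)),((608,501),(107,83))]
for c,b in pairs: print('hole tri',tri([(C,pc(c)),(B,pb(b))]).round(1))
for c,b in [((638,457),(79,202)),((676,340),(71,340)),((115,361),(645,316)),((132,240),(618,446))]: print('prong tri',tri([(C,pc(c)),(B,pb(b))]).round(1))
H=[back(C,pc(p),20)[:2] for p in((147,107),(697,213),(103,411),(608,501))];print(np.round(H,1))
ctr=np.mean(H,0);v=(H[1]-H[0])+(H[3]-H[2]);yaw=np.arctan2(-v[0],v[1]);print('fixC',ctr.round(1),'yaw',yaw)
HB=[back(B,pb(p),20)[:2] for p in((85,428),(617,528),(107,83))];print('B ctr',((HB[1]+HB[2])/2).round(1))
def circ(c,f,pts,r):
    P=np.array([back(c,f(p),20)[:2] for p in pts]);return least_squares(lambda q:np.hypot(*(P-q).T)-r,P.mean(0))
for n,r in(('ins',circ(C,pc,[(216,305),(568,308),(395,143),(392,470)],53)),('rec',circ(C,pc,[(347,305),(450,204),(558,300),(448,400),(525,377),(380,372),(378,235)],31.2)),
 ('insB',circ(B,pb,[(193,300),(560,310),(388,493),(480,180)],53)),('recB',circ(B,pb,[(425,333),(313,217),(392,258),(325,436),(208,318)],31.2))): print(n,r.x.round(1),r.fun.round(1))
# hull
ims={n:cv2.imread(f'pics/{n}.png') for n in('A','B','C','scene0','side0')}
Cs={'A':cam('wrist',S['A']),'B':B,'C':C,'scene0':cam('scene'),'side0':cam('side')}
def mask(im):
    h=cv2.cvtColor(im,cv2.COLOR_BGR2HSV);m=((h[...,0]>85)&(h[...,0]<106)&(h[...,1]>50)&(h[...,1]<160)).astype(np.uint8)
    return cv2.morphologyEx(cv2.morphologyEx(m,cv2.MORPH_OPEN,np.ones((5,5))),cv2.MORPH_CLOSE,np.ones((9,9)))
M={n:mask(i) for n,i in ims.items()}
for z in(20,60,100,140,180,230,280):
    row=[]
    for y in range(-440,41,40):
        xm=None
        for x in range(360,700,5):
            ok=True
            for n in Cs:
                K,R,t=Cs[n];w=K@(R@np.array([x,y,z])+t)
                if w[2]<20: continue
                u=np.round(w[:2]/w[2]).astype(int)
                if 0<=u[0]<640 and 0<=u[1]<480 and not M[n][u[1],u[0]]: ok=False;break
            if ok: xm=x;break
        row.append(xm)
    print(z,row)
```

```text
hole tri [389.6  -6.7  22.1]
hole tri [ 358.3 -164.6   21.6]
hole tri [485.5 -25.8  21.9]
prong tri [454.8 -25.   47.5]
prong tri [418.8 -17.1  46.3]
prong tri [ 425.1 -173.    46.3]
prong tri [ 389.3 -165.7   46.8]
[[ 358.6 -165.2]
 [ 390.2   -6.4]
 [ 454.5 -184.5]
 [ 486.6  -25.6]]
fixC [422.5 -95.4] yaw -0.1977214946641242
B ctr [421.8 -94.5]
ins [422.2 -95.2] [-0.1 -0.1  0.1  0.1]
rec [419.3 -76.7] [ 0.8  0.8  0.2  0.3  1.5 -0.2  0.7]
insB [420.5 -94.2] [-0.2  1.1 -1.5 -2. ]
recB [418.4 -76.9] [ 0.5  0.6 -0.2  0.4  0.3]
20 [505, 495, 505, 510, 665, 665, 520, 500, 520, None, None, None, None]
60 [465, 475, 500, 605, 610, 615, 490, 485, 485, 510, None, None, None]
100 [470, 470, 490, 570, 545, 570, 570, 460, 470, 495, None, None, None]
140 [480, 465, 480, 495, 520, 495, 520, 455, 520, 520, None, None, None]
180 [475, 465, 475, 490, 465, 470, 460, 470, 475, 515, 475, 460, 690]
230 [435, 475, 470, 485, 455, 455, 465, 460, 485, 475, 450, 390, 405]
280 [445, 445, 465, 475, 455, 455, 460, 465, 480, 440, 380, 385, 395]
```

Measured: fixture centre (422,-95), yaw -0.198, recess (419,-77), blank (351.5,-294). Now I'll pick the blank, finding the bench by touch.

```bash
cat >> h.py <<'E'
F=np.array([422.,-95.]);RC=np.array([419.,-76.8]);FY=-0.198
def st(m=''):
    s=ctrl.read_state();print(m,'t%.1f'%s['t'],s['eef_pos'].round(1),'F',np.round(s['force'],1),'w%.1f g%.1f'%(s['grip_width'],s['grasp_force']));return s
E
python3 - <<'E'
from h import *
ctrl.gripper_to(70,30)
R=down(np.pi);b=[351.5,-293.8]
ctrl.move_ptp(np.array([*b,140.]),R)
ctrl.move_l(np.array([*b,82.]));st('above')
print(ctrl.move_l(np.array([*b,60.]),vel=15,threshold=3));z=st('touch')['eef_pos'][2]
ctrl.move_l(np.array([*b,z+5.]),vel=40)
ctrl.gripper_to(50,30);st('grip')
ctrl.move_l(np.array([*b,z+70.]));st('lift')
cv2.imwrite('pics/lift.png',snap('wrist')[1])
E
```

```text
above t6.3 [ 352.2 -293.4   82.7] F [-0.1 -0.8  0.9] w69.8 g0.0
True
touch t7.3 [ 351.4 -293.8   64.9] F [-1.4  1.6  5.1] w70.1 g2.5
grip t7.9 [ 351.5 -293.9   70.1] F [-0.7  1.1  5. ] w58.2 g31.6
lift t8.4 [ 351.1 -293.4  134.3] F [-1.2  1.5 -1.4] w59.0 g32.4
```

Run:
```python
from h import *
R=down(np.pi+0.162)
ctrl.move_l(np.array([365.,-260.,150.]),vel=250)
ctrl.move_ptp(np.array([*F,150.]),R);st('over')
ctrl.move_l(np.array([*F,97.]),vel=120);st('near')
print(ctrl.move_l(np.array([*F,84.]),vel=10,threshold=2.5));s=st('touch')
ctrl.gripper_to(63.5);st('open')
sc,im=snap('wrist')
cv2.imwrite('pics/laid.png',im);sd=snap('side')[1][170:250,270:370]
c=im[120:420,120:520];sd=cv2.resize(sd,(375,300),interpolation=cv2.INTER_CUBIC)
cv2.imwrite('pics/laidc.png',np.hstack([c,sd]))
```

```text
over t9.5 [421.9 -95.8 149.7] F [-0.1  0.4 -2.2] w58.8 g32.5
near t10.1 [422.1 -95.9  97.1] F [-0.2  0.4 -1.6] w58.9 g32.5
True
touch t10.9 [422.  -94.9  90.1] F [-0.3  0.4  3.7] w58.9 g32.9
open t11.1 [421.  -94.5  89.3] F [-0.3 -0.2 -0. ] w63.3 g0.0
```

View pics/laidc.png

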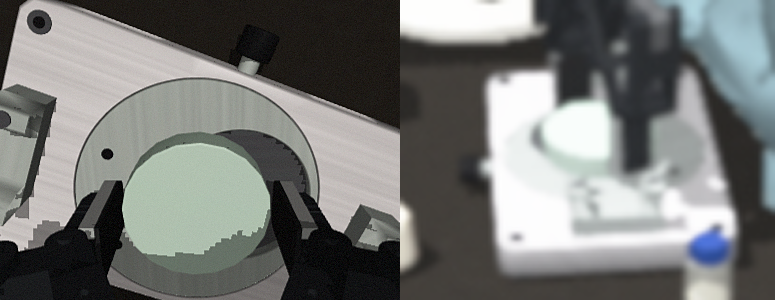

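The blank lies flat on the middle of the insert between the pads, with the dark recess crescent visible to its right. Next I'll slide it toward the recess.

Run:
```python
from h import *
d=(RC-F)/np.linalg.norm(RC-F);R=down(np.pi+0.162)
print('d',d)
ctrl.gripper_to(62)
p=F+d*14;ctrl.move_l(np.array([*p,89.5]),R,vel=40,threshold=8);st('14')
for k in range(5):
    p=F+d*(16.5+k*1.5)
    r=ctrl.move_l(np.array([*p,89.5]),R,vel=15,threshold=4);s=st(k)
    if r or abs(s['force'][1])>3: print('stop');break
im=snap('wrist')[1];cv2.imwrite('pics/slid.png',im);sd=snap('side')[1][170:250,270:370]
cv2.imwrite('pics/slidc.png',np.hstack([im[120:420,120:520],cv2.resize(sd,(375,300),interpolation=cv2.INTER_CUBIC)]))
```

```text
d [-0.16264045  0.9866854 ]
14 t11.9 [419.5 -80.6  89.4] F [0.6 0.9 1.3] w61.7 g0.5
0 t12.2 [419.3 -78.7  89.5] F [-0.3 -0.1  0.9] w61.8 g0.0
1 t12.5 [419.1 -77.2  89.5] F [0.6 0.  0.6] w61.8 g0.0
2 t12.7 [418.8 -75.7  89.5] F [-0.6 -0.7  0.9] w62.1 g0.0
3 t13.0 [419.  -74.6  89.7] F [ 0.5 -3.   0.2] w62.4 g1.1
stop
```

View pics/slidc.png

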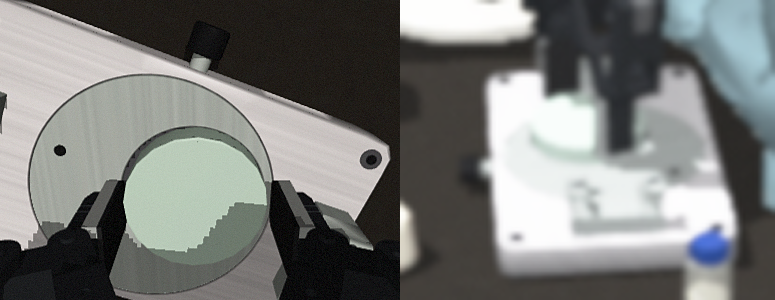

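The blank now appears down in the recess, concentric with its rim. The force rise came at the far wall. I'll check by touching its top at three points and the plate once.

Run:
```python
from h import *
R=down(np.pi+0.162);d=(RC-F)/np.linalg.norm(RC-F);n=np.array([-d[1],d[0]])
ctrl.move_l(np.array([*(RC),89.5]),R,vel=30);ctrl.gripper_to(64.5);st('open')
ctrl.move_l(np.array([*(RC),125.]),vel=150);ctrl.gripper_to(0)
for m,p in(('c',RC),('+n',RC+17*n),('-n',RC-17*n),('-d',RC-17*d),('plate',RC-47*d)):
    ctrl.move_l(np.array([*p,108.]),vel=120)
    r=ctrl.move_l(np.array([*p,88.]),vel=15,threshold=3);st(m+str(r))
    ctrl.move_l(np.array([*p,108.]),vel=120)
ctrl.move_l(np.array([*RC,170.]))
```

```text
open t13.6 [418.8 -76.6  89.4] F [ 0.7  0.3 -1. ] w64.5 g0.0
cTrue t15.5 [419.2 -76.9 101.7] F [-0.4  0.7  4.2] w-0.3 g2.3
+nTrue t16.7 [402.4 -79.6 101.6] F [-0.9 -0.7  4.4] w0.1 g2.2
-nTrue t18.0 [435.7 -74.1 101.6] F [ 0.1 -0.3  4.3] w0.3 g2.3
-dTrue t19.2 [421.9 -93.5 101.7] F [-0.1  0.5  3.9] w-0.5 g2.3
plateTrue t20.8 [ 426.6 -123.2   92.7] F [-0.5  0.5  4.4] w-0.1 g2.3
```

Contact heights were 101.6–101.7 on the blank and 92.7 on the plate. The blank is therefore flat and 9 mm above the plate, which means seated. Next, the bar.

Run:
```python
from h import *
b=np.array([416.8,-392.3]);a=np.arctan2(68.4,157.9);u=np.array([np.cos(a),np.sin(a)]);R=down(np.pi+a)
ctrl.gripper_to(36,60)
ctrl.move_l(np.array([370.,-150.,190.]),vel=250)
q=solve_ik(np.array([*b,76.5]),R);print(q)
ctrl.move_ptp(np.array([*(b-25*u),170.]),R);st()
ctrl.move_l(np.array([*b,115.]),vel=150);st('above')
print(ctrl.move_l(np.array([*b,76.5]),vel=60,threshold=15));st('down')
ctrl.gripper_to(5,60);st('grip')
r=ctrl.move_l(np.array([*b,90.]),vel=60,threshold=15);st('lift%s'%r)
r=ctrl.move_l(np.array([*(b-90*u),175.]),vel=150,threshold=20);st('back%s'%r)
```

```text
NoneTraceback (most recent call last):
  File "<stdin>", line 6, in <module>
host.MotionError: the arm cannot take that pose within its joint ranges
```

The wrist range rules out that pose. With the camera toward the curtain there is room only near the bar's near end, so I'll grip there, drag the bar clear along its axis, and regrasp at its centre.

Run:
```python
from h import *
import pickle
A=cam('wrist',pickle.load(open('S.pkl','rb'))['A']);print('pen',[back(A,p,5).round() for p in((332,312),(420,375))],'tape',back(A,(490,290),20).round())
b=np.array([416.8,-392.3]);a=np.arctan2(68.4,157.9);u=np.array([np.cos(a),np.sin(a)]);R=down(a)
g=b-62*u;st()
ctrl.move_ptp(np.array([*g,140.]),R)
print(ctrl.move_l(np.array([*g,77.]),vel=100,threshold=15));st('down')
ctrl.gripper_to(5,60);st('grip')
r=ctrl.move_l(np.array([*(g-75*u),77.]),vel=100,threshold=25);st('drag%s'%r)
ctrl.gripper_to(36)
ctrl.move_l(np.array([*(g-75*u),115.]))
c=b-75*u;ctrl.move_l(np.array([*c,115.]))
s,im=snap('wrist');cv2.imwrite('pics/bar.png',im);st('over c')
s2=cam('wrist',s);print('expected holes',proj(s2,[*(c+86*u),14]),proj(s2,[*(c-86*u),14]))
```

```text
pen [array([ 265., -346.,    5.]), array([ 180., -453.,    5.])] tape [ 300. -514.   20.]
 t22.7 [ 369.9 -150.4  190.2] F [ 0.8 -0.2  0.4] w36.0 g0.0
False
down t25.6 [ 360.1 -417.3   77.3] F [ 0.1 -0.3 -0.1] w36.0 g0.0
grip t25.9 [ 360.4 -417.7   78.2] F [-0.2 -0.5  4. ] w18.1 g60.6
dragFalse t26.8 [ 291.2 -448.1   78.2] F [ 0.8 -0.2  7. ] w18.0 g60.9
over c t28.1 [ 347.4 -421.9  114.3] F [ 0.3 -0.6  0.1] w36.0 g0.0
expected holes [318.12595821 108.96968342] [317.77377788 420.71315914]
```

Run:
```python
from h import *
im=cv2.imread('pics/bar.png');g=im.min(2)
m=(g>120);rows=np.where(m[:,318])[0];print('rows bright at 318',rows.min(),rows.max())
for r in range(70,200,10):
    w=np.where(m[r,250:390])[0]
    if len(w): print(r,w.min()+250,w.max()+250,end=' | ')
s=g[80:140,300:336];k,l,stt,ce=cv2.connectedComponentsWithStats((s<110).astype(np.uint8));print(stt[1:8],ce[1:8]+[300,80])
```

```text
rows bright at 318 90 427
90 300 341 | 100 298 342 | 110 298 342 | 120 299 342 | 130 299 342 | 140 299 341 | 150 299 341 | 160 300 341 | 170 300 341 | 180 300 341 | 190 300 341 | [[  0   0  36  10 360]] [[317.5  84.5]]
```

Run:
```python
from h import *
b=np.array([416.8,-392.3]);a=np.arctan2(68.4,157.9);u=np.array([np.cos(a),np.sin(a)]);R=down(a);c=b-75*u
s=ctrl.read_state();C=cam('wrist',s)
e=back(C,(320,89.5),14);off=(e[:2]-c)@u-95;print('far end',e.round(1),'centre offset along u',off)
c=c+off*u if abs(off)<12 else c
r=ctrl.move_l(np.array([*c,77.]),vel=80,threshold=15);st('down%s'%r)
ctrl.gripper_to(5,70);st('grip')
ctrl.move_l(np.array([*c,160.]),vel=120);s=st('lift');print(np.round(s['wrist_torque'],2))
P=F;Rf=down(np.pi/2+FY)
ctrl.move_ptp(np.array([355.,-290.,185.]),R);st('mid')
ctrl.move_ptp(np.array([*P,170.]),Rf);st('over')
```

```text
far end [ 434.3 -386.    14. ] centre offset along u -1.4226430494493485
downFalse t28.8 [ 346.5 -422.5   76.5] F [-0.  -0.2 -0.3] w35.9 g0.0
grip t29.1 [ 347.  -423.2   77.8] F [-0.9  0.1  2. ] w17.5 g69.8
lift t29.9 [ 346.3 -422.   159.1] F [-0.5  0.3 -2.3] w17.7 g69.4
[0.   0.02 0.02]
mid t30.5 [ 354.9 -289.1  184.5] F [ 0.3 -0.5 -2.8] w17.9 g69.4
over t31.4 [422.5 -96.2 170.1] F [-0.4 -0.8 -2.2] w17.7 g69.3
```

Run:
```python
from h import *
ctrl.move_l(np.array([*F,126.]),vel=100);st('near')
r=ctrl.move_l(np.array([*F,103.]),vel=12,threshold=4);s=st('touch%s'%r)
if r and s['eef_pos'][2]<111:
    ctrl.gripper_to(32);st('open')
    ctrl.move_l(np.array([*F,190.]),vel=120);ctrl.hold(.3);st('up')
ctrl.move_ptp(np.array([350,-105,270.]),down(np.pi))
im=snap('wrist')[1];sd=snap('side')[1][160:260,270:380]
cv2.imwrite('pics/fin.png',np.hstack([im[150:400,180:480],cv2.resize(sd,(275,250),interpolation=cv2.INTER_CUBIC)]));st()
```

```text
near t31.9 [422.2 -95.8 126.1] F [ 0.1  0.3 -2.1] w17.8 g69.3
touchTrue t33.3 [422.  -95.  108.7] F [-0.4  0.2  4.8] w17.9 g70.1
open t33.6 [420.6 -94.4 107.5] F [-0.4 -0.6 -1.1] w32.2 g0.0
up t34.7 [421.6 -94.8 189.3] F [ 0.9 -1.1 -0.7] w32.2 g0.0
 t36.4 [ 350.  -105.   269.8] F [-0.9  0.3 -0.3] w32.3 g0.0
```

View pics/fin.png

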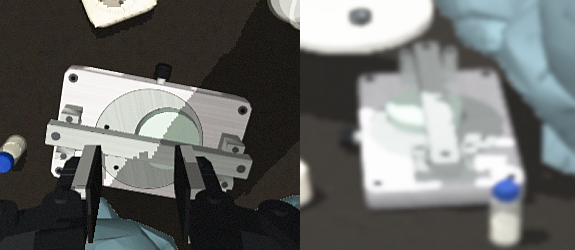

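The bar lies between the prongs of both uprights, evenly overhanging, with the blank seated beneath it. The vial is still standing. The contact height of 108.7 matches the notch floors.

```bash
python3 -c "
from plant import ctrl, viewer, solve_ik
print(ctrl.finish_job())"
```

```text
the job is handed in; nothing more can be done
None
```

I handed the job in at about 36 s: the blank is seated flat in the recess, the keeper bar rests in both notches about centred over it, everything is released, and the vial stands untouched. I didn't recheck the jar at the end, but nothing went near it.

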